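# Nest the terminal blocks by size

### The job

Pick out the four black terminal blocks and set each one, upright and lengthways, down on the floor of the foam nest whose pocket was cut for its length: the shortest block in the shortest pocket, the next in the next, up to the longest block in the longest pocket. Leave the two ring coils that lie among them where they are.

Things in the scene. Friction and masses are not known exactly. Their poses are not given: they have to be found in the camera images.
- block2: Loose two-way terminal block: a black plastic bar 26 mm long (its x), 20 mm wide (its y), 26 mm high, 24 g or so, standing upright on the table with a single row of two steel screw heads on top and brass wire clamps along both long sides. Origin: centre of its underside, z up. Either way round is the same.
- block4: Loose four-way terminal block: a black plastic bar 46 mm long (its x), 20 mm wide (its y), 26 mm high, 48 g or so, standing upright on the table with a single row of four steel screw heads on top and brass wire clamps along both long sides. Origin: centre of its underside, z up. Either way round is the same.
- block6: Loose six-way terminal block: a black plastic bar 66 mm long (its x), 20 mm wide (its y), 26 mm high, 72 g or so, standing upright on the table with a single row of six steel screw heads on top and brass wire clamps along both long sides. Origin: centre of its underside, z up. Either way round is the same.
- block8: Loose eight-way terminal block: a black plastic bar 86 mm long (its x), 20 mm wide (its y), 26 mm high, 96 g or so, standing upright on the table with a single row of eight steel screw heads on top and brass wire clamps along both long sides. Origin: centre of its underside, z up. Either way round is the same.
- nest2: Fixed pink foam nest for the two-way block: a flat slab 124 x 58 x 14 mm (x, y, z) with a central open-topped pocket 42 mm long (its x), 36 mm wide (its y), 8 mm deep, with a darker floor. The four nests differ only in the pocket's length (42, 62, 82, 102 mm). Origin: centre of its underside, below the pocket's centre; pocket floor at z = 6 mm, rim at 14 mm; z up.
- nest4: Fixed pink foam nest for the four-way block: a flat slab 124 x 58 x 14 mm (x, y, z) with a central open-topped pocket 62 mm long (its x), 36 mm wide (its y), 8 mm deep, with a darker floor. The four nests differ only in the pocket's length (42, 62, 82, 102 mm). Origin: centre of its underside, below the pocket's centre; pocket floor at z = 6 mm, rim at 14 mm; z up.
- nest6: Fixed pink foam nest for the six-way block: a flat slab 124 x 58 x 14 mm (x, y, z) with a central open-topped pocket 82 mm long (its x), 36 mm wide (its y), 8 mm deep, with a darker floor. The four nests differ only in the pocket's length (42, 62, 82, 102 mm). Origin: centre of its underside, below the pocket's centre; pocket floor at z = 6 mm, rim at 14 mm; z up.
- nest8: Fixed pink foam nest for the eight-way block: a flat slab 124 x 58 x 14 mm (x, y, z) with a central open-topped pocket 102 mm long (its x), 36 mm wide (its y), 8 mm deep, with a darker floor. The four nests differ only in the pocket's length (42, 62, 82, 102 mm). Origin: centre of its underside, below the pocket's centre; pocket floor at z = 6 mm, rim at 14 mm; z up.
- coil_a: Loose ring coil lying flat among the blocks: a black ring wound with copper wire, about 42 mm outside, 18 mm hole, 16 mm high, 60 g. Not part of the job; to be left where it lies. Origin: centre of its underside.
- coil_b: Loose ring coil lying flat among the blocks: a black ring wound with copper wire, about 42 mm outside, 18 mm hole, 16 mm high, 60 g. Not part of the job; to be left where it lies. Origin: centre of its underside.

How it is judged:
By the outcome, as a careful person would: the job done as asked, in the order asked, and still so for the second after the job is handed in, with the robot touching nothing.
It also fails if it takes over 96 s, if anything falls off the work surface, if the arm or the gripper's body presses on something with over 40 N, if the wrist force passes 120 N, or if a joint passes its speed limit or range.

### The arm

A 6-joint arm with a two-finger parallel gripper is mounted at the origin on the work surface. World frame = base frame: x ahead of the robot, y to its left, z up, the work surface at z = 0. Lengths are in m, angles in rad, forces in N, time in s.
With the tool pointing down it reaches from about 0.275 to 0.75 m from the base axis. Payload 10.2 kg.
Tool frame: the origin (TCP) lies at the very end of the fingers, on their centre line; the grasp point (between the pads) lies bot.grasp_offset behind it (bot.grasp_offset is the distance from the TCP to the grasp point, in m); z points along the fingers, y is the line along which they close (so a half turn about z gives the same grasp; the last joint's range is limited). The gripper opens to 88 mm and grips with 3 to 60 N. Pads are 18 mm wide; open, the fingers measure 123 mm over their backs; the gripper's body (75 mm by 187 mm) begins 45 mm behind the grasp point.
Start: joints at [0.96, 0.313, 1.498, -0, 1.331, -0.223], TCP at [0.199, 0.486, 0.239] pointing down, gripper open.
Joint ranges: [-2.94, 2.94], [-0.97, 2.17], [0.19, 2.56], [-1.23, 4.37], [0.02, 3.11], [-2.88, 2.88]. Speed limits (rad/s): [2.39, 2.39, 3.01, 3.14, 3.14, 3.14].

### API

Orientations are given as a unit quaternion [x, y, z, w].
In Python, from bench import bot, snapshot, workorder gives the robot as it stands.
- The arm moves only by the shell command python3 -m crank 'ROWS' [FORCE]. ROWS is JSON, a list of rows, each a list of 3 entries, a list of its own where there are three numbers: the turn, a rotation vector about the tool's x, y, z in rad, then the shift along the tool's x, y, z in cm, then the opening, from 0 (shut) to 1 (fully open). A call has 1 to 12 rows; each row is the pose to reach, as a shift and turn from the pose commanded when the call began, along the tool's axes at that moment; what a row does not reach only later rows make up. A row lasts 1/12 s, in which the tool goes at most 41.7 mm and 7.16 degrees, less where a joint would pass 70% of its speed; a pose out of reach is approached as far as the arm can. A call with a gripper value outside its range is refused whole. The fingers move at their own pace and stop on an object; FORCE is the grip in N (left out, the last holds). Time passes only in rows, so rows that repeat a pose let the fingers close. It gives the time, the measured TCP pose, the force, the opening and the grip force at its end, in the units of the state.
- bot.observe(): the state, without advancing time (a new reading comes with each control period).
- snapshot(name): name is "side" or "top" or "wrist"; returns a dict with "pixels" (400x640x3 uint8, blue, green, red), "camera_matrix" (3x3 intrinsics, pixels), "rvec" (rotation vector, rad) and "tvec" (3), from world to camera coordinates, as OpenCV has them; the wrist camera has in their place "hand_eye" (4x4, takes a point from camera to tool coordinates, whose origin is the TCP and whose axes are the flange's). Camera axes: x right, y down, z forward; pixel columns grow to the right and rows downward; lengths in m; the calibration is good to about 2 mm. A picture is of the moment at which its call begins: read the wrist's pose just before it. There is no depth.
- workorder.close_job(): hands the job in; it is judged then, once.
The state is a dict: "time_s": time; "q": joint angles; "qd": joint speeds; "joint_efforts": joint torques, N m; "eef_pos": TCP position; "tool_rot": TCP orientation; "force": force on the tool from outside, world axes, zero at the start; "ft_torque": the same for the moment, N m; "opening": opening from 0.0 (shut) to 1.0 (fully open); "finger_force": force on a finger pad.
Only numpy, scipy, OpenCV 4.12 (cv2) and the standard library are available. Lean on these libraries where they do the work, as an engineer would, in place of code of your own. Each camera call takes 0.05 s, during which the arm holds its last target. There are 200 camera calls.

## Working session

There is one attempt and no reset: what is moved stays moved. The work goes in short steps, Python scripts to look and compute and a shell command to move; the robot and the scene stay as the last step left them, time stands still between calls to the robot, and variables do not carry over. Pictures are saved under pics/ and viewed, at most 14 in all, crops included, and the job is handed in when it is done.

```bash
ls; mkdir -p pics; python3 - <<'E'
from bench import bot,snapshot
import cv2,numpy as np
print(bot.observe(),bot.grasp_offset)
for n in("top","side"):
    s=snapshot(n);cv2.imwrite(f"pics/{n}0.png",s["pixels"]);np.savez(f"{n}0.npz",**s);print(s["camera_matrix"],cv2.Rodrigues(s["rvec"])[0],s["tvec"])
E
```

```text
pics
{'time_s': 0.0, 'q': array([ 9.59630915e-01,  3.13444170e-01,  1.49841369e+00, -2.33993789e-06,
        1.33099346e+00, -2.23406525e-01]), 'qd': array([-0.00118823, -0.00030201, -0.00016229,  0.00127974, -0.00119631,
        0.00260501]), 'joint_efforts': array([-1.89057668e-03, -4.02209473e+01, -2.52273256e+01,  6.93816296e-02,
        3.51902749e-02, -8.91813352e-05]), 'eef_pos': array([0.1983853 , 0.48581764, 0.23817286]), 'tool_rot': array([ 1.92666783e-01,  9.81264039e-01, -5.75789984e-04, -2.54016933e-04]), 'force': array([-0.78607153, -0.01957551, -0.00628818]), 'ft_torque': array([ 0.04280717, -0.02358786, -0.00975287]), 'finger_force': 0.0, 'opening': 1.0002507430226673} 0.0187
[[455.41673043   0.         315.27814403]
 [  0.         455.41673043 203.62997559]
 [  0.           0.           1.        ]] [[ 0.08528435 -0.99635355  0.00248753]
 [-0.9763773  -0.0840714  -0.19904612]
 [ 0.19852944  0.01454675 -0.97998697]] [-0.03132626  0.53172049  0.93381541]
[[385.79332472   0.         317.68031584]
 [  0.         385.79332472 192.50784511]
 [  0.           0.           1.        ]] [[-0.97210227 -0.234541    0.00277416]
 [-0.16231258  0.66410487 -0.72980774]
 [ 0.16932751 -0.70989804 -0.68364681]] [0.53820759 0.10491907 0.7486442 ]
```

View pics/top0.png

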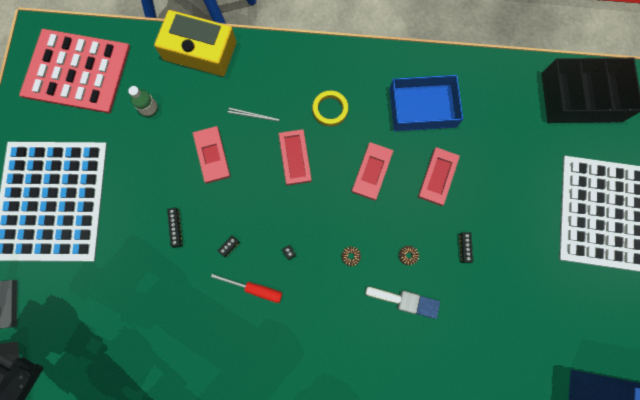

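View pics/side0.png

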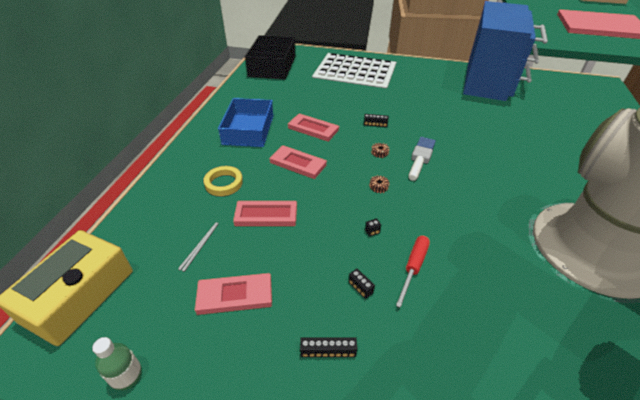

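The top view shows the 8-way block at (174,228), the 4-way at (229,246), the 2-way at (289,252) and the 6-way at (466,247), with coils at (351,256) and (409,256). The nests are at (210,154), (295,157), (373,171) and (440,176); the leftmost has the shortest pocket. The side view agrees.

```bash
cat > h.py <<'E'
import cv2,numpy as np
from scipy.spatial.transform import Rotation as Ro
def cast(px,K,R,C,z):            # R: camera->world, C: camera centre
    p=np.c_[np.atleast_2d(px),np.ones(len(np.atleast_2d(px)))]
    d=(R@np.linalg.inv(K)@p.T).T
    return C+d*((z-C[2])/d[:,2])[:,None]
def fixed(s):
    R=cv2.Rodrigues(s["rvec"])[0].T; return s["camera_matrix"],R,-R@np.ravel(s["tvec"])
def rect(mask,cam,z):            # min-area rect of the convex hull in world: centre, long, short (mm), long-axis yaw deg
    c=max(cv2.findContours(mask,cv2.RETR_EXTERNAL,cv2.CHAIN_APPROX_NONE)[0],key=cv2.contourArea)
    w=cast(c[:,0].astype(float),*cam,z)[:,:2]
    (x,y),(a,b),t=cv2.minAreaRect((w*1000).astype(np.float32))
    if a<b:a,b,t=b,a,t+90
    return np.round([x,y,a,b,(t+90)%180-90],1)
E
python3 - <<'E'
from h import *
for n,seedN,seedB in(("top",[(210,154),(295,157),(373,171),(440,176)],[(289,252),(229,246),(466,247),(174,228)]),
                    ("side",[(233,292),(265,213),(298,160),(314,127)],[(372,228),(360,283),(376,121),(328,347)])):
    s=dict(np.load(n+"0.npz"));cam=fixed(s);print(n,cam[2].round(3))
    im=s["pixels"];h,sa,v=cv2.split(cv2.cvtColor(im,cv2.COLOR_BGR2HSV))
    pink=(((h<12)|(h>168))&(sa>80)&(v>90)).astype(np.uint8)
    def comp(m,p,r):
        l=cv2.connectedComponents(m)[1];w=l[p[1]-r:p[1]+r+1,p[0]-r:p[0]+r+1];w=w[w>0]
        return (l==np.bincount(w).argmax()).astype(np.uint8)
    for p in seedN:
        m=comp(pink,p,12)
        print("nest",p,rect(m,cam,.009))
        V=im[...,2].astype(float); q=np.percentile(V[m>0],85)
        dk=((V<q*0.85)&(cv2.erode(m,np.ones((5,5)))>0)).astype(np.uint8)
        if dk.any(): print("   pocket",rect(dk,cam,.010))
    notgreen=((~((h>60)&(h<95)&(sa>110)))).astype(np.uint8)
    for p in seedB:
        print("blk",p,rect(comp(notgreen,p,5),cam,.015))
E
```

```text
top [ 0.336 -0.     1.021]
nest (210, 154) [637.8 265.9 127.7  59.6  20.7]
   pocket [639.7 267.4  41.5  35.7  21. ]
nest (295, 157) [648.2  72.6 126.7  59.1  13.8]
   pocket [696.2  83.9  35.7   7.  -76.5]
nest (373, 171) [ 630.4 -108.9  127.4   59.4  -15.4]
   pocket [ 650.5 -114.7   37.    22.8   73.4]
nest (440, 176) [ 631.2 -262.2  127.6   60.3  -16.1]
   pocket [ 632.2 -263.5   82.5   36.1  -15.2]
blk (289, 252) [427.1  64.5  25.4  18.8  36.3]
blk (229, 246) [428.6 197.8  44.5  24.  -38.8]
blk (466, 247) [ 471.3 -324.4   62.3   27.7    5.7]
blk (174, 228) [461.3 323.   86.   25.3  14.4]
side [0.413 0.588 0.587]
nest (233, 292) [637.3 266.3 126.3  67.1  20.6]
   pocket [639.4 262.4  42.3  33.8  20.5]
nest (265, 213) [647.8  73.1 126.8  68.9  13.7]
   pocket [649.8  68.  102.5  31.9  13.7]
nest (298, 160) [ 630.4 -108.4  133.2   73.6  -15.5]
   pocket [ 631.3 -114.9   61.3   34.1  -14.4]
nest (314, 127) [ 631.2 -261.3  134.2   76.7  -16.1]
   pocket [ 630.4 -269.3   80.6   34.9  -13.6]
blk (372, 228) [425.5  64.6  36.6  34.7 -54. ]
blk (360, 283) [429.4 199.1  53.9  31.9 -37.9]
blk (376, 121) [ 469.2 -324.4   65.7   58.4    6.9]
blk (328, 347) [459.3 323.8  86.2  31.1  13.6]
```

```bash
cat >> h.py <<'E'
def go(x,y,z,yaw=None):          # mm, deg -> shift cm and turn about tool z for the two equivalent grasps
    from bench import bot
    o=bot.observe();R=Ro.from_quat(o["tool_rot"]).as_matrix()
    d=R.T@(np.array([x,y,z])/1000-o["eef_pos"])*100
    a=np.degrees(np.arctan2(R[1,0],R[0,0]));q1=np.degrees(np.arctan2(y,x))
    print("shift cm",d.round(2),"rows",round(np.linalg.norm(d)/4.17,1),"yaw",a.round(1),"tilt",R[:2,2].round(4))
    if yaw is not None:
        q6=np.degrees(o["q"][5]);q1n=np.degrees(o["q"][0])
        for k in(-180,0,180):
            t=(a-yaw+180)%360-180+k
            f=q6+t+q1-q1n
            if abs(f)<155: print("  turn rad",np.radians(t).round(3),"q6 end",f.round(0))
def wrist(name):
    from bench import bot,snapshot
    o=bot.observe();s=snapshot("wrist");cv2.imwrite(f"pics/{name}.png",s["pixels"])
    R=Ro.from_quat(o["tool_rot"]).as_matrix();H=s["hand_eye"]
    cam=(s["camera_matrix"],R@H[:3,:3],o["eef_pos"]+R@H[:3,3])
    return s["pixels"],cam
E
python3 -c "
from h import *
go(427,64.5,200,36.3)
_,c=wrist('w0');print(c)"
```

```text
shift cm [-37.09 -30.36   3.85] rows 11.5 yaw 157.8 tilt [-0.0006 -0.0009]
  turn rad -1.021 q6 end -118.0
  turn rad 2.12 q6 end 62.0
(array([[275.50635085,   0.        , 321.35999427],
       [  0.        , 275.50635085, 201.55323348],
       [  0.        ,   0.        ,   1.        ]]), array([[ 0.37837509,  0.87558416,  0.30030763],
       [ 0.92565147, -0.35745835, -0.12406808],
       [-0.00128458,  0.32492447, -0.9457391 ]]), array([0.11920619, 0.51781596, 0.38443834]))
```

```bash
python3 -m crank '[[[0,0,-1.02],[-37.1,-30.4,11.8],1],[[0,0,-1.02],[-37.1,-30.4,11.8],1],[[0,0,-1.02],[-37.1,-30.4,11.8],1],[[0,0,-1.02],[-37.1,-30.4,11.8],1],[[0,0,-1.02],[-37.1,-30.4,11.8],1],[[0,0,-1.02],[-37.1,-30.4,11.8],1],[[0,0,-1.02],[-37.1,-30.4,11.8],1],[[0,0,-1.02],[-37.1,-30.4,11.8],1],[[0,0,-1.02],[-37.1,-30.4,11.8],1],[[0,0,-1.02],[-37.1,-30.4,11.8],1],[[0,0,-1.02],[-37.1,-30.4,11.8],1],[[0,0,-1.02],[-37.1,-30.4,11.8],1]]'; python3 -c "
from h import *
go(427,64.5,120,36.3)
_,c=wrist('w1')"
```

```text
time_s: 1.15
eef_pos: [0.4047, 0.1055, 0.1324]
tool_rot: [-0.311, 0.95, -0.0, 0.0]
force: [0.7, 0.3, 0.2]
opening: 1.002
finger_force: 0.0
shift cm [ 0.62 -4.63  1.24] rows 1.2 yaw -143.8 tilt [0.0003 0.0001]
  turn rad -0.001 q6 end -118.0
  turn rad 3.141 q6 end 62.0
```

View pics/w1.png

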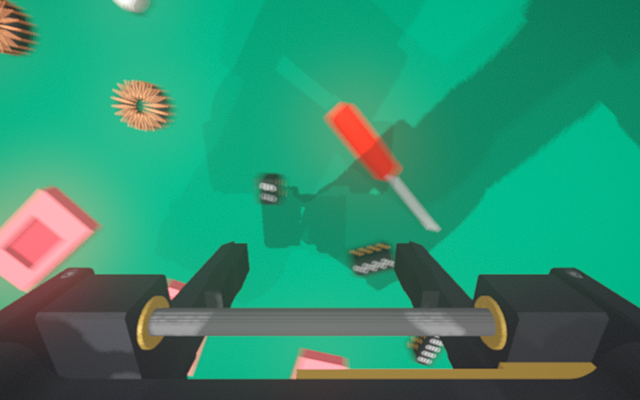

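The wrist view shows block2 at (268,188). Its two screws lie along the tool's x, so yaw 36° is right.

```bash
cat >> h.py <<'E'
def look(name,x,y,z=.013):
    im,cam=wrist(name);K,R,C=cam
    p=K@(R.T@(np.array([x/1000,y/1000,z])-C));p=(p[:2]/p[2]).astype(int)
    h,sa,v=cv2.split(cv2.cvtColor(im,cv2.COLOR_BGR2HSV))
    m=(~((h>60)&(h<95)&(sa>110))).astype(np.uint8)
    l=cv2.connectedComponents(m)[1];w=l[p[1]-8:p[1]+9,p[0]-8:p[0]+9];w=w[w>0]
    print("px",p);mm=(l==np.bincount(w).argmax()).astype(np.uint8)
    for zz in(0,.013,.026): print("z",zz,rect(mm,cam,zz))
E
python3 -m crank '[[[0,0,0],[0.6,-4.6,1.2],1],[[0,0,0],[0.6,-4.6,1.2],1],[[0,0,0],[0.6,-4.6,1.2],1],[[0,0,0],[0.6,-4.6,1.2],1]]'; python3 -c "
from h import *
look('w2',427,64.5);go(427,64.5,10,36.3)"
```

```text
time_s: 1.53
eef_pos: [0.4262, 0.0671, 0.1207]
tool_rot: [-0.311, 0.951, 0.0, -0.0]
force: [-0.2, 0.9, -0.5]
opening: 1.001
finger_force: 0.0
px [318 199]
z 0 [431.   66.5  32.4  20.4  36.6]
z 0.013 [427.4  64.1  30.9  19.4  36.6]
z 0.026 [423.8  61.6  29.3  18.5  36.6]
shift cm [ 0.1  -0.31 11.09] rows 2.7 yaw -143.7 tilt [-0.0004  0.0002]
  turn rad -0.001 q6 end -118.0
  turn rad 3.141 q6 end 62.0
```

```bash
python3 -m crank '[[[0,0,0],[0.1,-0.15,5],0.6],[[0,0,0],[0.1,-0.15,8],0.6],[[0,0,0],[0.1,-0.15,11],0.6],[[0,0,0],[0.1,-0.15,11],0.6],[[0,0,0],[0.1,-0.15,11],0.6],[[0,0,0],[0.1,-0.15,11],0.6]]' 15; python3 -c "
from h import *
go(427,64.5,10,36.3)"
```

```text
time_s: 2.08
eef_pos: [0.4275, 0.0655, 0.0125]
tool_rot: [-0.311, 0.95, -0.001, 0.001]
force: [-1.0, 0.2, -0.3]
opening: 0.607
finger_force: 0.0
shift cm [ 0.1  -0.05  0.25] rows 0.1 yaw -143.7 tilt [ 0.0025 -0.0003]
  turn rad -0.0 q6 end -118.0
  turn rad 3.141 q6 end 62.0
```

```bash
python3 -m crank '[[[0,0,0],[0,0,0],0],[[0,0,0],[0,0,0],0],[[0,0,0],[0,0,0],0],[[0,0,0],[0,0,0],0],[[0,0,0],[0,0,0],0],[[0,0,0],[0,0,0],0],[[0,0,0],[0,0,0],0],[[0,0,0],[0,0,0],0]]' 15; python3 -c "
from h import *
look('w3',427,64.5);go(637.8,266,80,20.7)"
```

```text
time_s: 2.75
eef_pos: [0.4268, 0.0649, 0.0111]
tool_rot: [-0.311, 0.95, -0.0, 0.0]
force: [-1.8, -0.1, 5.9]
opening: 0.227
finger_force: 15.0
px [320 258]
z 0 [448.9  78.8 511.6 219.  -53.7]
z 0.013 [441.3  73.5 469.3 200.9 -53.7]
z 0.026 [433.8  68.2 427.  182.8 -53.7]
shift cm [-28.91   3.76  -6.89] rows 7.2 yaw -143.8 tilt [ 0.0004 -0.    ]
  turn rad 0.271 q6 end -88.0
```

```bash
python3 -m crank '[[[0,0,0],[0,0,-3.5],0],[[0,0,0],[-1,0,-6.9],0],[[0,0,0.27],[-28.9,3.8,-6.9],0],[[0,0,0.27],[-28.9,3.8,-6.9],0],[[0,0,0.27],[-28.9,3.8,-6.9],0],[[0,0,0.27],[-28.9,3.8,-6.9],0],[[0,0,0.27],[-28.9,3.8,-6.9],0],[[0,0,0.27],[-28.9,3.8,-6.9],0],[[0,0,0.27],[-28.9,3.8,-6.9],0],[[0,0,0.27],[-28.9,3.8,-6.9],0],[[0,0,0.27],[-28.9,3.8,-6.9],0],[[0,0,0.27],[-28.9,3.8,-6.9],0]]';python3 -m crank '[[[0,0,0],[0,0,0],0],[[0,0,0],[0,0,0],0],[[0,0,0],[0,0,0],0]]'; python3 -c "
from h import *
wrist('w4');go(637.8,266,17,20.7)"
```

```text
time_s: 3.8
eef_pos: [0.6366, 0.2658, 0.079]
tool_rot: [-0.18, 0.984, -0.0, -0.001]
force: [0.1, -0.3, 0.3]
opening: 0.226
finger_force: 15.0
time_s: 4.05
eef_pos: [0.6371, 0.2657, 0.0803]
tool_rot: [-0.18, 0.984, -0.0, 0.0]
force: [0.3, -0.5, 0.1]
opening: 0.226
finger_force: 15.0
shift cm [-0.06 -0.    6.32] rows 1.5 yaw -159.3 tilt [0.0003 0.    ]
  turn rad 0.0 q6 end -88.0
```

View pics/w4.png

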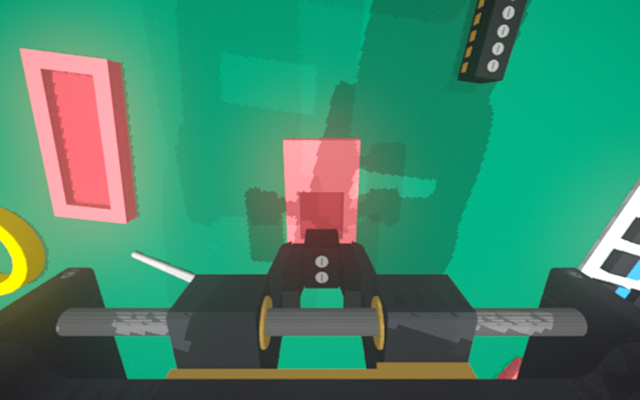

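Block2 is held square over nest2 (pocket at (322,210)), with its screws at (321,262) and (321,278). Lowering it now.

```bash
python3 -m crank '[[[0,0,0],[0,0,3],0],[[0,0,0],[0,0,5],0],[[0,0,0],[0,0,5.8],0],[[0,0,0],[0,0,6.2],0],[[0,0,0],[0,0,6.3],0],[[0,0,0],[0,0,6.3],0],[[0,0,0],[0,0,6.3],0]]'; python3 -m crank '[[[0,0,0],[0,0,0],0.5],[[0,0,0],[0,0,0],0.5],[[0,0,0],[0,0,0],0.5],[[0,0,0],[0,0,0],0.5]]'; python3 -c "
from h import *
go(637.8,266,90,20.7);go(428.6,198,100,-38.8)"
```

```text
time_s: 4.68
eef_pos: [0.6379, 0.2664, 0.0178]
tool_rot: [-0.18, 0.984, 0.0, 0.001]
force: [0.4, 0.5, -0.5]
opening: 0.225
finger_force: 15.0
time_s: 5.02
eef_pos: [0.6374, 0.2664, 0.0169]
tool_rot: [-0.18, 0.984, 0.0, 0.0]
force: [0.5, 0.2, 0.1]
opening: 0.492
finger_force: 0.0
shift cm [-0.02 -0.05 -7.31] rows 1.8 yaw -159.2 tilt [0.0003 0.0001]
  turn rad 0.001 q6 end -88.0
shift cm [21.95  1.01 -8.31] rows 5.6 yaw -159.2 tilt [0.0003 0.0001]
  turn rad 1.039 q6 end -26.0
```

```bash
python3 -m crank '[[[0,0,0],[0,0,-4],0.5],[[0,0,0],[1,0,-8],0.6],[[0,0,1.04],[22,1,-10.3],0.6],[[0,0,1.04],[22,1,-10.3],0.6],[[0,0,1.04],[22,1,-10.3],0.6],[[0,0,1.04],[22,1,-10.3],0.6],[[0,0,1.04],[22,1,-10.3],0.6],[[0,0,1.04],[22,1,-10.3],0.6],[[0,0,1.04],[22,1,-10.3],0.6],[[0,0,1.04],[22,1,-10.3],0.6],[[0,0,1.04],[22,1,-10.3],0.6],[[0,0,1.04],[22,1,-10.3],0.6]]';python3 -m crank '[[[0,0,0],[0,0,0],0.6],[[0,0,0],[0,0,0],0.6],[[0,0,0],[0,0,0],0.6]]'; python3 -c "
from h import *
look('w5',428.6,198);go(428.6,198,10,-38.8)"
```

```text
time_s: 6.02
eef_pos: [0.4282, 0.1977, 0.12]
tool_rot: [0.333, 0.943, 0.0, 0.0]
force: [1.1, 0.3, -0.6]
opening: 0.601
finger_force: 0.0
time_s: 6.27
eef_pos: [0.4281, 0.1977, 0.1197]
tool_rot: [0.332, 0.943, -0.0, 0.0]
force: [0.3, -0.4, -0.3]
opening: 0.597
finger_force: 0.0
px [322 200]
z 0 [432.7 194.1  55.1  20.3 -38.1]
z 0.013 [429.2 196.8  52.4  19.3 -38.1]
z 0.026 [425.7 199.6  49.7  18.3 -38.1]
shift cm [-0.02  0.05 10.97] rows 2.6 yaw 141.2 tilt [-0. -0.]
  turn rad 0.0 q6 end -26.0
```

View pics/w5.png

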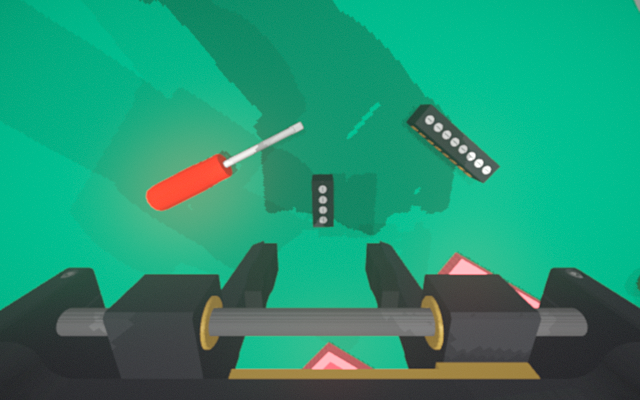

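Block4 (four screws) is at (323,200), centred and aligned between the fingers; the 8-way is at (453,143).

```bash
python3 -m crank '[[[0,0,0],[0,0,4],0.6],[[0,0,0],[0,0,8],0.6],[[0,0,0],[0,0,10.5],0.6],[[0,0,0],[0,0,10.9],0.6],[[0,0,0],[0,0,10.9],0.6],[[0,0,0],[0,0,10.9],0],[[0,0,0],[0,0,10.9],0],[[0,0,0],[0,0,10.9],0],[[0,0,0],[0,0,10.9],0],[[0,0,0],[0,0,10.9],0],[[0,0,0],[0,0,10.9],0],[[0,0,0],[0,0,10.9],0]]' 20; python3 -c "
from h import *
go(630.4,-108.7,80,-15.4)"
```

```text
time_s: 7.32
eef_pos: [0.4284, 0.1978, 0.0114]
tool_rot: [0.332, 0.943, 0.0, 0.0]
force: [-0.9, -0.2, 6.6]
opening: 0.222
finger_force: 20.0
shift cm [-34.96 -11.21  -6.85] rows 9.0 yaw 141.2 tilt [0.001  0.0002]
  turn rad -0.409 q6 end -84.0
  turn rad 2.733 q6 end 96.0
```

```bash
python3 -m crank '[[[0,0,0],[0,0,-3.5],0],[[0,0,0],[-1,0,-6.9],0],[[0,0,-0.41],[-35,-11.2,-6.9],0],[[0,0,-0.41],[-35,-11.2,-6.9],0],[[0,0,-0.41],[-35,-11.2,-6.9],0],[[0,0,-0.41],[-35,-11.2,-6.9],0],[[0,0,-0.41],[-35,-11.2,-6.9],0],[[0,0,-0.41],[-35,-11.2,-6.9],0],[[0,0,-0.41],[-35,-11.2,-6.9],0],[[0,0,-0.41],[-35,-11.2,-6.9],0],[[0,0,-0.41],[-35,-11.2,-6.9],0],[[0,0,-0.41],[-35,-11.2,-6.9],0]]';python3 -c "
from h import *
go(630.4,-108.7,80,-15.4)"
```

```text
time_s: 8.32
eef_pos: [0.6325, -0.1147, 0.0793]
tool_rot: [0.136, 0.991, -0.001, 0.001]
force: [-0.6, -1.1, -1.2]
opening: 0.222
finger_force: 20.0
shift cm [ 0.36  0.52 -0.07] rows 0.2 yaw 164.4 tilt [ 0.0019 -0.0017]
  turn rad -0.004 q6 end -84.0
  turn rad 3.138 q6 end 96.0
```

```bash
python3 -m crank '[[[0,0,0],[0,0,0],0],[[0,0,0],[0,0,0],0],[[0,0,0],[0,0,0],0]]'; python3 -c "
from h import *
wrist('w6');go(630.4,-108.7,17.3,-15.4)"
```

```text
time_s: 8.57
eef_pos: [0.63, -0.1078, 0.0797]
tool_rot: [0.133, 0.991, 0.0, -0.0]
force: [-0.6, 0.2, -0.2]
opening: 0.225
finger_force: 20.0
shift cm [-0.06 -0.09  6.26] rows 1.5 yaw 164.7 tilt [-0.0004  0.0003]
  turn rad 0.002 q6 end -84.0
```

View pics/w6.png

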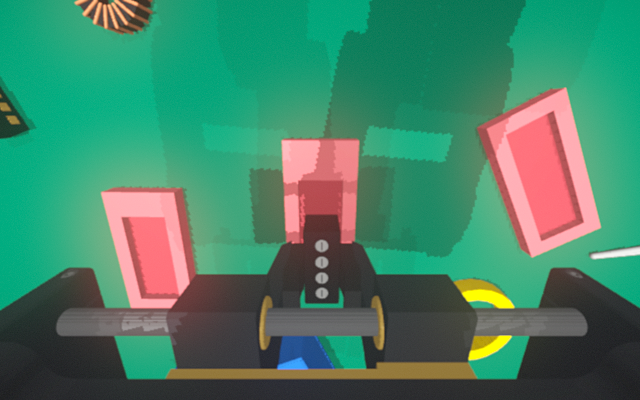

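Block4 is held aligned over nest4 (pocket starts at (322,180)), with its screws on column 321. Lowering and releasing.

```bash
python3 -m crank '[[[0,0,0],[0,0,3],0],[[0,0,0],[0,0,5],0],[[0,0,0],[0,-0.1,5.8],0],[[0,0,0],[0,-0.1,6.2],0],[[0,0,0],[0,-0.1,6.25],0],[[0,0,0],[0,-0.1,6.25],0],[[0,0,0],[0,-0.1,6.25],0]]'; python3 -m crank '[[[0,0,0],[0,0,0],0.5],[[0,0,0],[0,0,0],0.5],[[0,0,0],[0,0,0],0.5],[[0,0,0],[0,0,0],0.5]]'; python3 -c "
from h import *
go(470.8,-324.4,120,5.8)"
```

```text
time_s: 9.2
eef_pos: [0.6307, -0.1099, 0.0182]
tool_rot: [0.133, 0.991, -0.0, 0.001]
force: [0.5, 0.6, -0.1]
opening: 0.225
finger_force: 20.0
time_s: 9.53
eef_pos: [0.6303, -0.11, 0.0174]
tool_rot: [0.133, 0.991, -0.0, 0.0]
force: [0.4, -0.0, 0.2]
opening: 0.49
finger_force: 0.0
shift cm [  9.71 -24.9  -10.26] rows 6.9 yaw 164.7 tilt [ 0.0003 -0.0001]
  turn rad -0.369 q6 end -130.0
  turn rad 2.773 q6 end 50.0
```

```bash
python3 -m crank '[[[0,0,0],[0,0,-4],0.5],[[0,0,0],[0,-1,-8],0.6],[[0,0,-0.37],[9.7,-24.9,-10.3],0.6],[[0,0,-0.37],[9.7,-24.9,-10.3],0.6],[[0,0,-0.37],[9.7,-24.9,-10.3],0.6],[[0,0,-0.37],[9.7,-24.9,-10.3],0.6],[[0,0,-0.37],[9.7,-24.9,-10.3],0.6],[[0,0,-0.37],[9.7,-24.9,-10.3],0.6],[[0,0,-0.37],[9.7,-24.9,-10.3],0.6],[[0,0,-0.37],[9.7,-24.9,-10.3],0.6],[[0,0,-0.37],[9.7,-24.9,-10.3],0.6],[[0,0,-0.37],[9.7,-24.9,-10.3],0.6]]';python3 -m crank '[[[0,0,0],[0,0,0],0.6],[[0,0,0],[0,0,0],0.6],[[0,0,0],[0,0,0],0.6],[[0,0,0],[0,0,0],0.6]]'; python3 -c "
from h import *
look('w7',470.8,-324.4);go(470.8,-324.4,10,5.8)"
```

```text
time_s: 10.53
eef_pos: [0.4714, -0.3236, 0.1202]
tool_rot: [-0.051, 0.999, 0.0, 0.0]
force: [0.4, 1.0, 0.9]
opening: 0.6
finger_force: 0.0
time_s: 10.87
eef_pos: [0.4712, -0.3239, 0.1202]
tool_rot: [-0.052, 0.999, 0.0, -0.0]
force: [-0.3, -0.0, -0.4]
opening: 0.604
finger_force: 0.0
px [321 199]
z 0 [ 477.2 -325.1   75.7   20.2    5.1]
z 0.013 [ 472.7 -325.5   72.    19.3    5.1]
z 0.026 [ 468.3 -325.9   68.3   18.3    5.1]
shift cm [ 0.03 -0.03 11.02] rows 2.6 yaw -174.1 tilt [-0.0001  0.0001]
  turn rad 0.002 q6 end -130.0
```

View pics/w7.png

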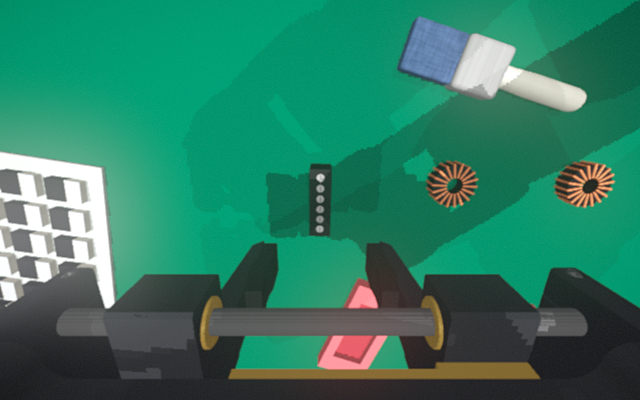

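Block6 (six screws) is at (320,199), aligned with the tool; the coils at (452,185) and (585,185) are well clear.

```bash
python3 -m crank '[[[0,0,0],[0,0,4],0.6],[[0,0,0],[0,0,8],0.6],[[0,0,0],[0,0.1,10.5],0.6],[[0,0,0],[0,0.1,10.95],0.6],[[0,0,0],[0,0.1,10.95],0.6],[[0,0,0],[0,0.1,10.95],0],[[0,0,0],[0,0.1,10.95],0],[[0,0,0],[0,0.1,10.95],0],[[0,0,0],[0,0.1,10.95],0],[[0,0,0],[0,0.1,10.95],0],[[0,0,0],[0,0.1,10.95],0],[[0,0,0],[0,0.1,10.95],0]]' 25; python3 -c "
from h import *
go(631.2,-262,80,-16.1)"
```

```text
time_s: 11.92
eef_pos: [0.471, -0.3238, 0.0115]
tool_rot: [-0.051, 0.999, -0.0, 0.0]
force: [-1.0, 0.5, 5.4]
opening: 0.225
finger_force: 25.0
shift cm [-16.57   4.5   -6.84] rows 4.4 yaw -174.1 tilt [ 0.0008 -0.001 ]
  turn rad 0.383 q6 end -96.0
```

```bash
python3 -m crank '[[[0,0,0],[0,0,-3.5],0],[[0,0,0],[-1,0,-6.9],0],[[0,0,0.38],[-16.6,4.5,-6.9],0],[[0,0,0.38],[-16.6,4.5,-6.9],0],[[0,0,0.38],[-16.6,4.5,-6.9],0],[[0,0,0.38],[-16.6,4.5,-6.9],0],[[0,0,0.38],[-16.6,4.5,-6.9],0],[[0,0,0.38],[-16.6,4.5,-6.9],0],[[0,0,0.38],[-16.6,4.5,-6.9],0],[[0,0,0.38],[-16.6,4.5,-6.9],0],[[0,0,0.38],[-16.6,4.5,-6.9],0],[[0,0,0.38],[-16.6,4.5,-6.9],0]]';python3 -m crank '[[[0,0,0],[0,0,0],0],[[0,0,0],[0,0,0],0],[[0,0,0],[0,0,0],0]]';python3 -c "
from h import *
wrist('w8');go(631.2,-262,17.4,-16.1)"
```

```text
time_s: 12.92
eef_pos: [0.6306, -0.2625, 0.0801]
tool_rot: [0.139, 0.99, -0.0, 0.0]
force: [0.2, -0.5, -1.0]
opening: 0.223
finger_force: 25.0
time_s: 13.17
eef_pos: [0.6311, -0.2619, 0.0798]
tool_rot: [0.139, 0.99, -0.0, 0.0]
force: [0.7, 0.5, -1.1]
opening: 0.221
finger_force: 25.0
shift cm [-0.01 -0.02  6.24] rows 1.5 yaw 164.1 tilt [ 0.0001 -0.0001]
  turn rad 0.003 q6 end -96.0
```

View pics/w8.png

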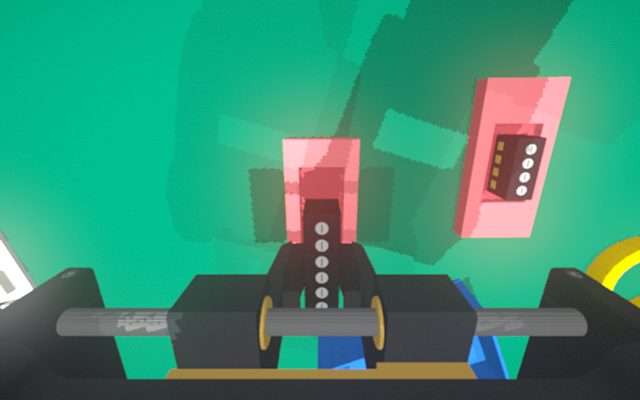

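Block6 is held aligned over nest6 (pocket edge at (322,170)). Block4 stands upright in its pocket at (515,168).

```bash
python3 -m crank '[[[0,0,0],[0,0,3],0],[[0,0,0],[0,0,5],0],[[0,0,0],[0,0,5.8],0],[[0,0,0],[0,0,6.2],0],[[0,0,0],[0,0,6.25],0],[[0,0,0],[0,0,6.25],0],[[0,0,0],[0,0,6.25],0]]'; python3 -m crank '[[[0,0,0],[0,0,0],0.5],[[0,0,0],[0,0,0],0.5],[[0,0,0],[0,0,0],0.5],[[0,0,0],[0,0,0],0.5]]'; python3 -m crank '[[[0,0,0],[0,0,-4],0.5],[[0,0,0],[0,0,-8],0.6],[[0,0,0],[0,0,-10.3],0.6],[[0,0,0],[0,0,-10.3],0.6]]';python3 -c "
from h import *
go(460.5,323.3,120,14.2)"
```

```text
time_s: 13.8
eef_pos: [0.6316, -0.262, 0.018]
tool_rot: [0.138, 0.99, -0.0, 0.001]
force: [-0.2, 0.5, -0.5]
opening: 0.223
finger_force: 25.0
time_s: 14.13
eef_pos: [0.6313, -0.2618, 0.0174]
tool_rot: [0.138, 0.99, -0.0, 0.0]
force: [-0.7, -0.6, -0.5]
opening: 0.493
finger_force: 0.0
time_s: 14.47
eef_pos: [0.6332, -0.2629, 0.1268]
tool_rot: [0.138, 0.99, -0.002, 0.005]
force: [0.1, -0.1, 0.9]
opening: 0.6
finger_force: 0.0
shift cm [32.68 51.64  0.21] rows 14.7 yaw 164.1 tilt [ 0.0086 -0.0055]
  turn rad -0.525 q6 end -69.0
  turn rad 2.616 q6 end 111.0
```

```bash
python3 -m crank '[[[0,0,-0.52],[32.7,51.6,0],0.6],[[0,0,-0.52],[32.7,51.6,0],0.6],[[0,0,-0.52],[32.7,51.6,0],0.6],[[0,0,-0.52],[32.7,51.6,0],0.6],[[0,0,-0.52],[32.7,51.6,0],0.6],[[0,0,-0.52],[32.7,51.6,0],0.6],[[0,0,-0.52],[32.7,51.6,0],0.6],[[0,0,-0.52],[32.7,51.6,0],0.6],[[0,0,-0.52],[32.7,51.6,0],0.6],[[0,0,-0.52],[32.7,51.6,0],0.6],[[0,0,-0.52],[32.7,51.6,0],0.6],[[0,0,-0.52],[32.7,51.6,0],0.6]]';python3 -m crank '[[[0,0,0],[0,0,0],0.6],[[0,0,0],[0,0,0],0.6],[[0,0,0],[0,0,0],0.6]]';python3 -c "
from h import *
go(460.5,323.3,120,14.2)"
```

```text
time_s: 15.47
eef_pos: [0.4885, 0.2196, 0.1199]
tool_rot: [-0.121, 0.993, -0.0, -0.0]
force: [0.4, -0.1, 0.4]
opening: 0.599
finger_force: 0.0
time_s: 15.72
eef_pos: [0.4897, 0.2174, 0.1199]
tool_rot: [-0.121, 0.993, -0.0, -0.0]
force: [0.2, -0.1, -0.8]
opening: 0.603
finger_force: 0.0
shift cm [ 2.900e-01  1.098e+01 -1.000e-02] rows 2.6 yaw -166.1 tilt [-0.0004 -0.0004]
  turn rad -0.005 q6 end -69.0
  turn rad 3.136 q6 end 111.0
```

```bash
python3 -m crank '[[[0,0,0],[0.3,11,0],0.6],[[0,0,0],[0.3,11,0],0.6],[[0,0,0],[0.3,11,0],0.6],[[0,0,0],[0.3,11,0],0.6],[[0,0,0],[0.3,11,0],0.6],[[0,0,0],[0.3,11,0],0.6]]';python3 -c "
from h import *
look('w9',460.5,323.3);go(460.5,323.3,10,14.2)"
```

```text
time_s: 16.22
eef_pos: [0.4611, 0.3224, 0.12]
tool_rot: [-0.12, 0.993, -0.0, -0.0]
force: [0.5, 0.0, 0.2]
opening: 0.6
finger_force: 0.0
px [322 199]
z 0 [465.9 324.6  95.8  21.   14. ]
z 0.013 [461.6 323.5  91.1  20.   14. ]
z 0.026 [457.3 322.4  86.4  18.9  14. ]
shift cm [ 0.04  0.12 11.01] rows 2.6 yaw -166.3 tilt [-0.0003 -0.0004]
  turn rad -0.008 q6 end -69.0
  turn rad 3.134 q6 end 111.0
```

View pics/w9.png

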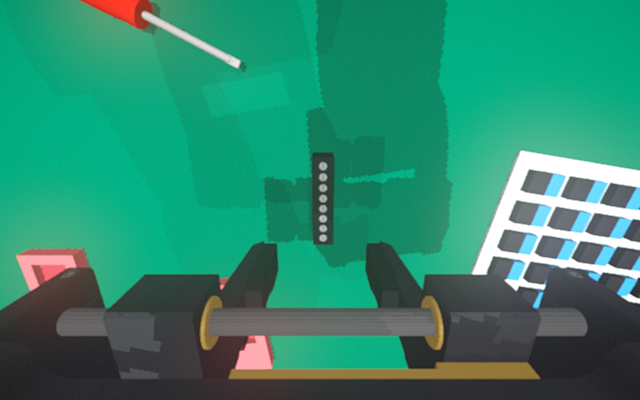

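Block8 is at (323,199), aligned and clear of everything else.

```bash
python3 -m crank '[[[0,0,0],[0,0,4],0.6],[[0,0,0],[0,0,8],0.6],[[0,0,0],[0,0.1,10.5],0.6],[[0,0,0],[0,0.1,10.95],0.6],[[0,0,0],[0,0.1,10.95],0.6],[[0,0,0],[0,0.1,10.95],0],[[0,0,0],[0,0.1,10.95],0],[[0,0,0],[0,0.1,10.95],0],[[0,0,0],[0,0.1,10.95],0],[[0,0,0],[0,0.1,10.95],0],[[0,0,0],[0,0.1,10.95],0],[[0,0,0],[0,0.1,10.95],0]]' 30; python3 -c "
from h import *
go(648,72.8,80,13.8)"
```

```text
time_s: 17.27
eef_pos: [0.4604, 0.325, 0.0115]
tool_rot: [-0.121, 0.993, 0.0, 0.0]
force: [-0.8, -2.2, 5.6]
opening: 0.225
finger_force: 30.0
shift cm [-12.16 -28.98  -6.84] rows 7.7 yaw -166.1 tilt [0.001  0.0003]
  turn rad 0.002 q6 end -97.0
```

```bash
python3 -m crank '[[[0,0,0],[0,0,-3.5],0],[[0,0,0],[-1,0,-6.9],0],[[0,0,0],[-12.2,-29,-6.9],0],[[0,0,0],[-12.2,-29,-6.9],0],[[0,0,0],[-12.2,-29,-6.9],0],[[0,0,0],[-12.2,-29,-6.9],0],[[0,0,0],[-12.2,-29,-6.9],0],[[0,0,0],[-12.2,-29,-6.9],0],[[0,0,0],[-12.2,-29,-6.9],0],[[0,0,0],[-12.2,-29,-6.9],0],[[0,0,0],[-12.2,-29,-6.9],0],[[0,0,0],[-12.2,-29,-6.9],0]]';python3 -m crank '[[[0,0,0],[0,0,0],0],[[0,0,0],[0,0,0],0],[[0,0,0],[0,0,0],0],[[0,0,0],[0,0,0],0]]';python3 -c "
from h import *
wrist('w10');go(648,72.8,17.4,13.8)"
```

```text
time_s: 18.27
eef_pos: [0.648, 0.072, 0.0791]
tool_rot: [-0.12, 0.993, 0.0, -0.001]
force: [-0.7, 0.4, -1.0]
opening: 0.225
finger_force: 30.0
time_s: 18.6
eef_pos: [0.6478, 0.0735, 0.0799]
tool_rot: [-0.121, 0.993, 0.0, 0.0]
force: [-0.0, -0.6, -1.1]
opening: 0.224
finger_force: 30.0
shift cm [ 0.   -0.06  6.25] rows 1.5 yaw -166.1 tilt [0. 0.]
  turn rad 0.002 q6 end -97.0
```

View pics/w10.png

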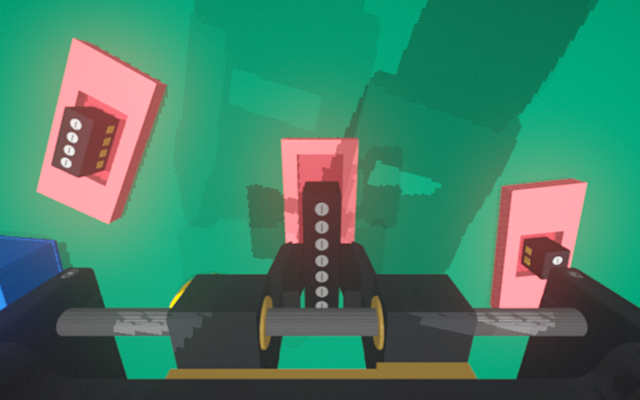

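Block8 is held aligned over nest8; block4 at (83,140) and block2 at (545,258) stand in their pockets.

```bash
python3 -m crank '[[[0,0,0],[0,0,3],0],[[0,0,0],[0,0,5],0],[[0,0,0],[0,-0.05,5.8],0],[[0,0,0],[0,-0.05,6.2],0],[[0,0,0],[0,-0.05,6.25],0],[[0,0,0],[0,-0.05,6.25],0],[[0,0,0],[0,-0.05,6.25],0]]'; python3 -m crank '[[[0,0,0],[0,0,0],0.5],[[0,0,0],[0,0,0],0.5],[[0,0,0],[0,0,0],0.5],[[0,0,0],[0,0,0],0.5]]'; python3 -m crank '[[[0,0,0],[0,0,-4],0.5],[[0,0,0],[0,0,-8],0.6],[[0,0,0],[0,0,-12],0.6],[[0,0,0],[25,0,-15],0.6],[[0,0,0],[25,0,-15],0.6],[[0,0,0],[25,0,-15],0.6],[[0,0,0],[25,0,-15],0.6],[[0,0,0],[25,0,-15],0.6],[[0,0,0],[25,0,-15],0.6],[[0,0,0],[25,0,-15],0.6],[[0,0,0],[25,0,-15],0.6],[[0,0,0],[25,0,-15],0.6]]';python3 -c "
from bench import snapshot
import cv2
a=snapshot('top')['pixels'][110:280,150:490];b=snapshot('side')['pixels']
cv2.imwrite('pics/top1.png',cv2.resize(a,None,fx=2.3,fy=2.3,interpolation=2));cv2.imwrite('pics/side1.png',cv2.resize(b[90:320,180:420],None,fx=2.5,fy=2.5,interpolation=2))"
```

```text
time_s: 19.23
eef_pos: [0.6487, 0.0722, 0.0181]
tool_rot: [-0.121, 0.993, -0.0, 0.001]
force: [0.7, 0.3, -0.5]
opening: 0.227
finger_force: 30.0
time_s: 19.57
eef_pos: [0.6484, 0.0721, 0.0174]
tool_rot: [-0.121, 0.993, -0.0, 0.0]
force: [-0.1, 0.2, 0.2]
opening: 0.491
finger_force: 0.0
time_s: 20.57
eef_pos: [0.4064, 0.012, 0.1678]
tool_rot: [-0.121, 0.993, -0.0, 0.001]
force: [0.5, -0.6, 0.3]
opening: 0.599
finger_force: 0.0
```

View pics/top1.png

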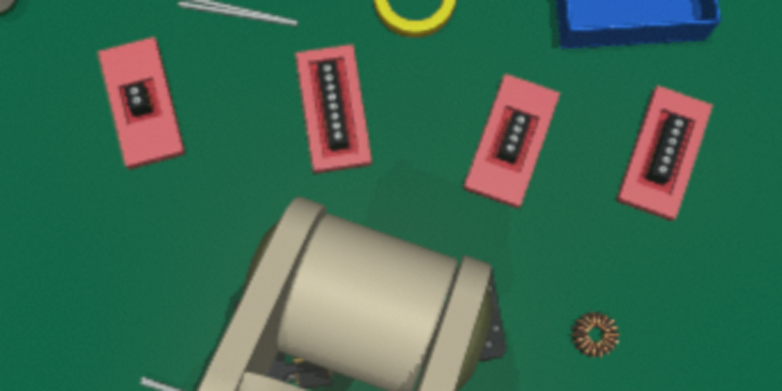

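View pics/side1.png

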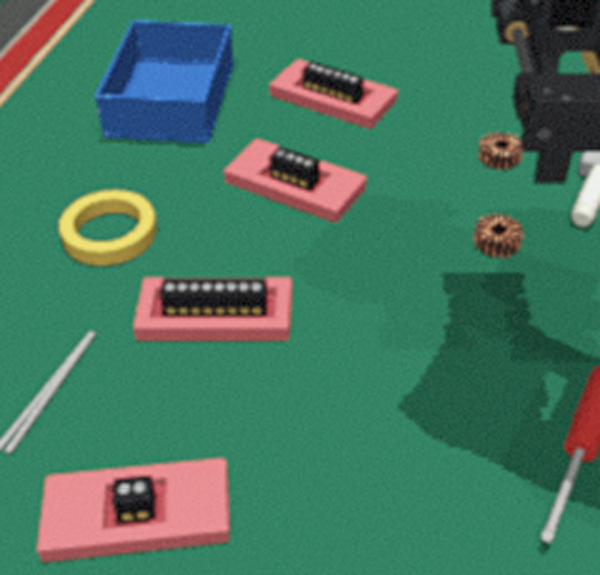

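The final top and side crops show all four blocks upright on their pocket floors, lengthways and centred. In the side crop they are at (133,500), (212,298), (293,170) and (333,82), and both coils are undisturbed.

```bash
python3 -c "
from bench import workorder
print(workorder.close_job())"
```

```text
the job is handed in; nothing more can be done
None
```

All four terminal blocks are set upright and lengthways in their matching nests, placed shortest to longest; the coils were left where they lay, and I handed the job in at about 21 s on the robot's clock.

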